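Feed one core plug and slide it to its mate

TASK

Press the red plunger of the core-plug dispenser once, fully down, and let it come back up, so that a single brass plug is fed out into the trough. Then push that plug sideways along the trough until it lies flat against the other brass plug at one end, leaving the outlet clear. Only press and push: nothing is lifted or carried, and the steel plug at the other end and everything else on the bench stay where they are.

Things in the scene. Friction and masses are not known exactly. Their poses are not given: they have to be found in the camera images.
- dispenser: Core-plug dispenser, bolted to the bench, place and turn vary. Origin at bench height under the axis of its clear magazine tube (outer radius 22.5 mm, top 56 mm, lower edge 18 mm above the bench). z up; local -x is the outlet side, towards the robot; y runs along the trough. Behind the tube a blue housing: x 25 to 96 mm, y -28 to 28 mm, 70 mm high.
- trough_mid (a point): Middle of the floor of the open steel trough in front of the tube (dispenser x -51 mm, y 0), 6 mm above the bench; axes as the dispenser. Inside, the trough is 55 mm wide (x) and 300 mm long (y); its lips are 3 mm thick and 5 mm above the floor.
- outlet (a point): Point on the trough floor (dispenser x -54 mm, y 0) to which a full press shoves the lowest plug's centre; it may slide up to 7 mm further, to the front lip. A pusher inside does this, moving 2.7 times the plunger's travel. On release it goes back and the next plug drops, so a second press feeds a second plug.
- plunger (a joint): Travel of the plunger in m: 0 up, 0.022 fully down (a hard stop). A spring returns it: about 3 N to start, 8 to 11 N at the bottom.
- plunger_top (a point): Centre of the top of the red mushroom knob of the plunger, which goes straight down; knob 36 mm across (flat top 28 mm), 60 mm behind the tube's axis (dispenser x +60 mm, y 0), top 110 mm above the bench when up and 88 mm when fully down.
- plug_1: The lowest brass core plug in the tube, the one that is fed out: a round cup 36 mm across, 10 mm high, 20 to 35 g. Origin at the centre of its underside, z up.
- plug_2: The next brass plug in the tube, as plug_1, stacked on it. It and the ones above must stay in the tube.
- plug_3: The third brass plug in the tube, as plug_1.
- plug_4: The top brass plug in the tube, as plug_1.
- plug_mate: The other brass plug, already out, lying flat in the trough near its left or its right end (100 to 125 mm from the middle); same size as plug_1, origin at the centre of its underside. It may be pushed a little further towards the trough's end.
- plug_steel: Silver steel plug, 30 mm across and 9 mm high, lying at the trough's opposite end; not to be disturbed. Origin at the centre of its underside.
- valve: Engine valve standing on its head, 33 mm across at the foot, thin stem 104 mm tall, behind the trough to one side of the housing. Origin under its centre. Bystander.
- cap_a: Aluminium bearing cap, 20 x 50 x 25 mm, on the bench in front of the trough. Origin under its centre. Bystander.
- cap_b: Aluminium bearing cap, 20 x 50 x 25 mm, behind the trough beside the tube. Origin under its centre. Bystander.
- socket: Steel socket, 26 mm across, 38 mm tall, beside the housing. Origin under its centre. Bystander.
- spray_can: Blue and yellow spray can, 64 mm across, 182 mm tall, with a thin red straw, on the left. Origin under its centre. Bystander.
- oil_pot: Green oiler, 62 mm across, about 120 mm tall with its spout, on the right. Origin under its centre. Bystander.
- hammer: Hammer lying on the bench on the left, near the robot. Bystander.

How it is judged:
By the outcome, as a careful person would: the job done as asked, in the order asked, and still so for the second after the job is handed in, with the robot touching nothing.
It also fails if it takes over 42 s, if anything falls off the work surface, if the arm or the gripper's body presses on something with over 40 N, if the wrist force passes 120 N, or if a joint passes its speed limit or range.

ROBOT

A 6-joint arm with a two-finger parallel gripper is mounted at the origin on the work surface. World frame = base frame: x ahead of the robot, y to its left, z up, the work surface at z = 0. Lengths are in mm, angles in rad, forces in N, time in s.
With the tool pointing down it reaches from about 350 to 775 mm from the base axis. Payload 7.3 kg.
Tool frame: the origin (TCP) lies midway between the tips of the shut fingers; the grasp point (between the pads) lies 19 mm behind it; x points along the fingers, y is the direction in which the jaws open and shut, and the axes are right-handed (so a half turn about x gives the same grasp; the last joint's range is limited). The gripper opens to 92 mm and grips with 3 to 60 N. Pads are 19 mm wide; open, the fingers measure 130 mm over their backs; the gripper's body (75 mm by 190 mm) begins 47 mm behind the grasp point.
Start: joints at [1.046, 0.342, 1.524, -0, 1.275, -0.146], TCP at [194.135, 487.808, 226.741] pointing down, gripper open.
Joint ranges: [-2.53, 2.53], [-0.77, 2.02], [0.04, 2.7], [-1, 4.14], [0.28, 2.66], [-3.11, 3.11]. Speed limits (rad/s): [2.57, 2.57, 3.14, 3.14, 3.14, 3.14].

INTERFACE

Orientations are given as [roll, pitch, yaw] about the fixed x, y, z axes, in that order (R = Rz(yaw) Ry(pitch) Rx(roll)).
In Python, from plant import bot gives the robot as it stands. The module is installed in compiled form; this text tells all that it offers.
- The arm moves only by the shell command python3 -m handwheel 'ROWS' [OPENING]. ROWS is JSON, a list that holds one entry, the list of rows, each a list of 4 numbers: the shift along the tool's x, y, z in cm, then the turn about the tool's x in rad. A call has 1 to 8 rows; each row shifts and turns the commanded pose from where the row before left it, along the tool's axes as they then stand; what a row does not reach is not made up. A row lasts 1/12 s, in which the tool goes at most 41.7 mm and 7.16 degrees, less where a joint would pass 70% of its speed; a pose out of reach is approached as far as the arm can. A call is refused whole if a number of a shift passes 4.17 or a number of a turn 0.125, either way. A call with a gripper value outside its range is refused whole. OPENING is the opening, from 0 (shut) to 1 (fully open), set as the call begins (- or left out, the last holds). The fingers move at their own pace and stop on an object; the grip force is fixed at half the most. Time passes only in rows, so rows that do not move let the fingers close. It gives the time, the measured TCP pose, the force and the opening at its end, in the units of the state.
- bot.get_obs(): the state, without advancing time (a new reading comes with each control period).
- bot.capture(name): name is "side" or "top" or "wrist"; returns (picture, depth): 400x640x3 uint8, red, green, blue; 400x640 float32, mm along the optical axis (not along the pixel's ray), 0 where there is no reading.
- bot.camera_model(name): a dict with "fx", "fy", "cx", "cy" (pixels), "dist_coeffs" ([k1, k2, p1, p2, k3] as OpenCV has them; the pictures are not rectified), "position" and "rotation" of the camera in the world. Camera axes: x right, y down, z forward; pixel columns grow to the right and rows downward; lengths in mm; the calibration is good to about 2 mm. A picture is of the moment at which its call begins: read the wrist's pose just before it. camera_model takes no time and is no camera call; for the wrist camera it gives the pose at the moment of the call.
- bot.close_job(): hands the job in, once; it reports no verdict.
Trained networks look in the newest picture that a camera, given by its name, has taken for a name from the list of things; names that differ only in an ending like _2 or _b are one class to them, and where a whole thing is asked for, a point or a joint stands for the part that bears it (a point fixed in the world has none). Each returns a list of dicts, best first, with "conf" (0 to 1); they miss things now and then, are a little off and sometimes report something else, mostly with a low value. They report only what shows in the picture. A call takes as long as a camera call.
- bot.find_in(camera, label): "bbox" ([left, top, width, height] in pixels, round what is visible of it).
- bot.spot_point(camera, label): "point" ([column, row] in pixels: a listed point, or the origin of a listed thing).
The state is a dict: "time": time; "joint_positions": joint angles; "dq": joint speeds; "tau": joint torques, N m; "tool_pos": TCP position; "tcp_rot": TCP orientation; "contact_force": force on the tool from outside, world axes, zero at the start; "moment": the same for the moment, N m; "grip_width": finger opening in mm.
Only numpy, scipy, OpenCV 4.12 (cv2) and the standard library are available. Lean on these libraries where they do the work, as an engineer would, in place of code of your own. Each camera call takes 0.05 s, during which the arm holds its last target.

## Working session

There is one attempt and no reset: what is moved stays moved. The work goes in short steps, Python scripts to look and compute and a shell command to move; the robot and the scene stay as the last step left them, time stands still between calls to the robot, and variables do not carry over. Pictures are saved under pics/ and viewed, and the job is handed in when it is done.

```bash
mkdir -p pics; cat > h.py <<'E'
import numpy as np, cv2
from plant import bot
def cap(n,fn):
    o=bot.get_obs(); m=bot.camera_model(n); p,d=bot.capture(n)
    cv2.imwrite(f'pics/{fn}.png',p[:,:,::-1]); np.savez(f'{fn}.npz',p=p,d=d,**{k:np.array(v) for k,v in m.items()})
    return p,d,m
def ray(m,uv):
    K=np.array([[m['fx'],0,m['cx']],[0,m['fy'],m['cy']],[0,0,1.]])
    u=cv2.undistortPoints(np.array([[uv]],float),K,np.array(m['dist_coeffs'],float))[0,0]
    R=np.array(m['rotation'],float); return np.array(m['position'],float),R@np.array([u[0],u[1],1.])
def atz(m,uv,z):
    o,r=ray(m,uv); return o+r*(z-o[2])/r[2]
def atd(m,d,uv):
    o,r=ray(m,uv); return o+r*float(d[int(round(uv[1])),int(round(uv[0]))])
E
python3 - <<'E'
from h import *
np.set_printoptions(precision=1,suppress=True)
print(bot.get_obs())
for n in('top','side'):
    p,d,m=cap(n,n+'0'); print(n,m)
    for l in ('plunger_top','trough_mid','outlet','dispenser','plug_mate','plug_steel'):
        try:
            for r in bot.spot_point(n,l)[:3]: print(l,r)
        except Exception as e: print(l,e)
E
```

```text
{'time': 0.0, 'joint_positions': array([ 1. ,  0.3,  1.5, -0. ,  1.3, -0.1]), 'dq': array([ 0., -0.,  0., -0., -0., -0.]), 'tau': array([  0. , -43.1, -24.4,   0.1,   0.1,  -0. ]), 'tool_pos': array([193.9, 487.4, 226. ]), 'tcp_rot': array([-1.7,  1.6, -2.1]), 'contact_force': array([ 0.3,  0.9, -1.4]), 'moment': array([-0.1,  0. ,  0. ]), 'grip_width': 91.7743780260021}
top {'fx': 366.6850068849717, 'fy': 366.6850068849717, 'cx': 326.26822742717013, 'cy': 202.44838830248764, 'dist_coeffs': array([-0.1,  0. ,  0. ,  0. ,  0. ]), 'position': array([305.9,  25.4, 994.9]), 'rotation': array([-2.9, -0. , -1.7])}
plunger_top {'point': [332.0, 155.2], 'conf': 0.52}
trough_mid {'point': [346.9, 204.1], 'conf': 0.89}
trough_mid {'point': [367.9, 170.8], 'conf': 0.28}
outlet {'point': [347.5, 202.7], 'conf': 0.97}
outlet {'point': [212.5, 325.8], 'conf': 0.73}
dispenser {'point': [293.4, 173.5], 'conf': 0.66}
dispenser {'point': [340.9, 182.2], 'conf': 0.62}
plug_mate {'point': [343.2, 186.5], 'conf': 0.72}
plug_steel {'point': [310.8, 218.8], 'conf': 0.42}
side {'fx': 473.7284763479981, 'fy': 473.7284763479981, 'cx': 321.46569253309724, 'cy': 202.8090508834445, 'dist_coeffs': array([0., 0., 0., 0., 0.]), 'position': array([  80.4, -731.7,  856.1]), 'rotation': array([-2.3, -0. , -0.5])}
plunger_top {'point': [398.9, 238.4], 'conf': 0.64}
plunger_top {'point': [376.2, 192.9], 'conf': 0.61}
trough_mid {'point': [338.8, 244.2], 'conf': 0.81}
outlet {'point': [336.2, 243.7], 'conf': 0.69}
outlet {'point': [296.4, 135.5], 'conf': 0.32}
dispenser {'point': [352.7, 233.8], 'conf': 0.72}
plug_mate {'point': [372.1, 276.4], 'conf': 0.56}
plug_steel {'point': [307.2, 217.3], 'conf': 0.41}
plug_steel {'point': [294.0, 136.3], 'conf': 0.19}
```

View images.

View pics/top0.png

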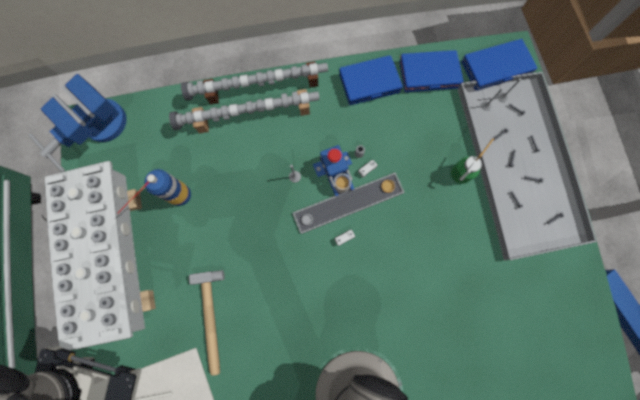

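View pics/side0.png

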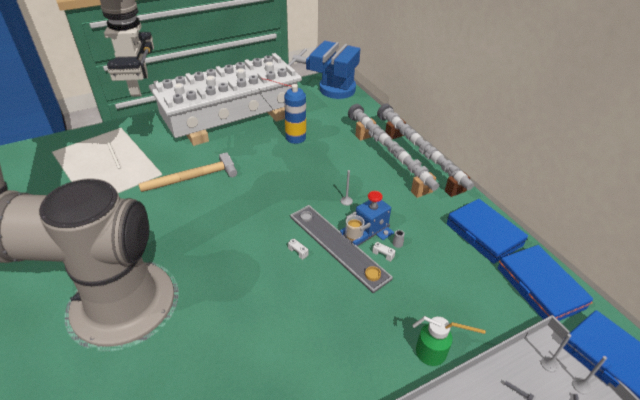

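The top view shows the red knob at (335,155), the tube at (342,183), the brass mate at (387,186) on the robot's right and the steel plug at (307,219) on the left. In the side view the knob is at (375,196), the mate at (373,274) and the steel plug at (306,215). Next I measure these by segmentation.

```bash
cat >> h.py <<'E'
from scipy.spatial.transform import Rotation as Ro
def load(fn):
    z=np.load(fn+'.npz'); m={k:z[k] for k in z.files if k not in 'pd'}
    if m['rotation'].shape==(3,): m['rotation']=Ro.from_euler('xyz',m['rotation']).as_matrix()
    return z['p'],z['d'],m
def blob(p,mask,box):
    l,t,r,b=box; mk=np.zeros(mask.shape,bool); mk[t:b,l:r]=mask[t:b,l:r]
    n,lab,st,c=cv2.connectedComponentsWithStats(mk.astype(np.uint8)); i=1+np.argmax(st[1:,4]); return c[i],st[i],lab==i
E
python3 - <<'E'
from h import *
np.set_printoptions(precision=1,suppress=True)
rays={}
for n,kb,mb,sb in(('top',(315,140,350,170),(375,175,400,195),(298,210,318,228)),('side',(360,185,390,205),(358,260,385,285),(298,207,316,222))):
    p,d,m=load(n+'0'); q=p.astype(int); hsv=cv2.cvtColor(p,cv2.COLOR_RGB2HSV).astype(int)
    red=(q[...,0]>120)&(q[...,1]<70)&(q[...,2]<80)
    c,st,k=blob(p,red,kb); rays[n]=ray(m,c); print(n,'knob',c,st,'z=105:',atz(m,c,105.), 'depth',atd(m,d,c))
    br=(q[...,0]-q[...,2]>60)
    c,st,k=blob(p,br,mb); print('mate',c,st,atz(m,c,14.),atd(m,d,c))
    uv=np.array([(x,y) for y in range(400) for x in range(640) if k[y,x]])
    crop=lambda b:p[b[1]-30:b[3]+30,b[0]-30:b[2]+30]
    x0,y0=(280,130) if n=='top' else (280,180)
    cv2.imwrite(f'pics/{n}z.png',cv2.resize(p[y0:y0+115,x0:x0+140,::-1],None,fx=5,fy=5,interpolation=cv2.INTER_CUBIC))
(a,u),(b,v)=rays['top'],rays['side']
s=np.linalg.lstsq(np.c_[u,-v],b-a,rcond=None)[0]; print('tri knob',a+u*s[0],b+v*s[1])
E
```

```text
top knob [333.9 155.3] [328 150  12  12 114] z=105: [602.7 -47.3 105. ] depth [601.3 -47.  109.3]
mate [387.3 186. ] [382 181  11  11 101] [ 519.7 -183.9   14. ] [ 520.7 -184.8    9.5]
side knob [374.5 196.3] [368 192  14  10 112] z=105: [598.4 -52.8 105. ] depth [595.2 -57.  109.7]
mate [372.6 273.1] [365 266  16  15 181] [ 516.1 -189.9   14. ] [ 519.3 -185.9    7.7]
tri knob [604.5 -47.8  99.5] [602.7 -47.1  98.8]
```

View pics/topz.png

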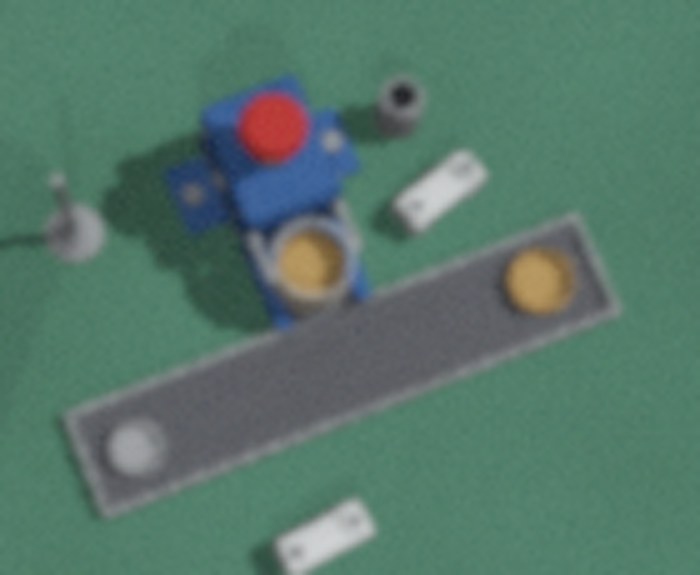

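View pics/sidez.png

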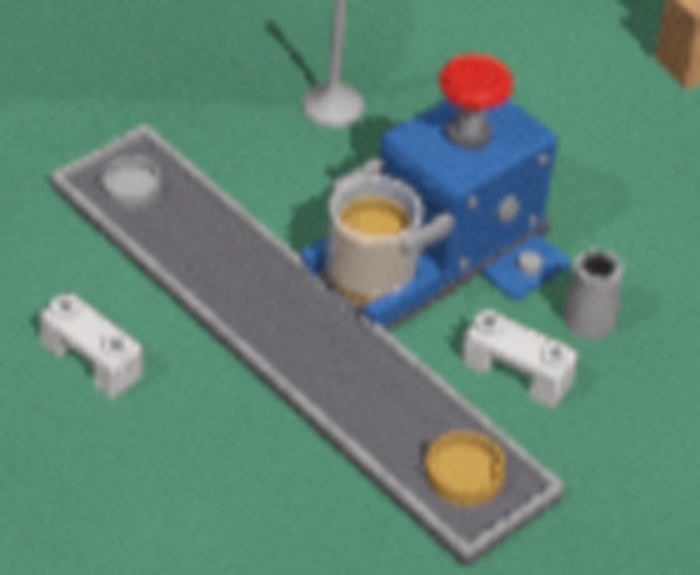

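```bash
cat > fit.py <<'E'
from h import *
np.set_printoptions(precision=2,suppress=True)
from scipy.optimize import least_squares
P=np.array([[-20.5,153,11],[-20.5,-153,11],[-81.5,-153,11],[-81.5,153,11]],float)
T=np.array([(65,412),(575,213),(620,310),(103,516)],float);S=np.array([(145,125),(562,487),(467,562),(50,178)],float)
f=lambda a,o:(a+.5)/5-.5+o
T=np.vstack([f(T,np.array([280,130])),[333.9,155.3]]);S=np.vstack([f(S,np.array([280,180])),[374.5,196.3]])
P=np.vstack([P,[60,0,107]])
def proj(m,X,dt):
    K=np.array([[m['fx'],0,m['cx']],[0,m['fy'],m['cy']],[0,0,1.]]);R=np.array(m['rotation'])
    return cv2.projectPoints(X,cv2.Rodrigues(R.T)[0],-R.T@(m['position']+dt),K,m['dist_coeffs'])[0][:,0]
M={n:load(n+'0')[2] for n in('top','side')}
def W(v):
    c,s=np.cos(v[2]),np.sin(v[2]);R=np.array([[c,-s,0],[s,c,0],[0,0,1]]);return P@R.T+[v[0],v[1],0]
def res(v):
    return np.r_[(proj(M['top'],W(v),v[3:6])-T).ravel(),(proj(M['side'],W(v),v[6:9])-S).ravel(),v[3:9]/2*.5]
for name,g in (('both',res),('top',lambda v:np.r_[(proj(M['top'],W(v),0)-T).ravel(),v[3:]]),('side',lambda v:np.r_[(proj(M['side'],W(v),0)-S).ravel(),v[3:]])):
    r=least_squares(g,[545,-70,-.3,0,0,0,0,0,0]); v=r.x; print(name,v[:2],'yaw',v[2],np.degrees(v[2]),'dt',v[3:],'rms',np.sqrt(np.mean(r.fun**2)));print(r.fun.round(1))
    c,s=np.cos(v[2]),np.sin(v[2])
    L=lambda x,y:(v[0]+c*x-s*y,v[1]+s*x+c*y)
    print('knob',L(60,0),'outlet',L(-54,0),'mid',L(-51,0))
E
python3 fit.py
```

```text
both [542.84 -61.58] yaw 0.20346457686774438 11.657661534936873 dt [-1.92 -1.74  0.59  1.92  1.74  2.05] rms 0.3676965757501753
[-0.3  0.2  0.2  0.1  0.1  0.4  0.1  0.1  0.1 -0.5 -0.2  0.6  0.2  0.4
 -0.2 -0.9  0.1  0.   0.1 -0.5 -0.5 -0.4  0.1  0.5  0.4  0.5]
knob (np.float64(601.6033038819338), np.float64(-49.460891601534684)) outlet (np.float64(489.95485118900615), np.float64(-72.49614743417271)) mid (np.float64(492.89296836513586), np.float64(-71.88995649120855))
top [544.81 -59.59] yaw 0.20532439760621188 11.764221413901964 dt [0. 0. 0. 0. 0. 0.] rms 0.20668448835038308
[-0.3  0.3  0.1 -0.1  0.1  0.2  0.1  0.2  0.  -0.6  0.   0.   0.   0.
  0.   0. ]
knob (np.float64(603.5519313607117), np.float64(-47.36177285542479)) outlet (np.float64(491.94651318181286), np.float64(-70.60463483739942)) mid (np.float64(494.8834978707312), np.float64(-69.99298057471587))
side [539.68 -65.15] yaw 0.20122099551439848 11.529113792395902 dt [0. 0. 0. 0. 0. 0.] rms 0.31598983129407
[-0.2  0.5  0.2  0.7 -0.3 -0.6  0.  -0.1  0.2 -0.5  0.   0.   0.   0.
  0.   0. ]
knob (np.float64(598.4699394827089), np.float64(-53.159161866692955)) outlet (np.float64(486.7700863625893), np.float64(-75.94386754712056)) mid (np.float64(489.7095561815398), np.float64(-75.34427002921457))
```

```bash
cat >> h.py <<'E'
DISP=[542.84,-61.58,0.2035]
def L2W(x,y,D=None):
    D=D or DISP; c,s=np.cos(D[2]),np.sin(D[2]); return np.array([D[0]+c*x-s*y,D[1]+s*x+c*y])
def W2L(p,D=None):
    D=D or DISP; c,s=np.cos(D[2]),np.sin(D[2]); d=np.array(p)[:2]-D[:2]; return np.array([c*d[0]+s*d[1],-s*d[0]+c*d[1]])
def tool(goal):
    o=bot.get_obs(); R=Ro.from_euler('xyz',o['tcp_rot']).as_matrix()
    yy=np.array([-np.sin(DISP[2]),np.cos(DISP[2]),0]); ty=R[:,1]; x=R[:,0]
    best=[np.arctan2(np.dot(np.cross(ty,s*yy),x),np.dot(ty,s*yy)) for s in(1,-1)]
    print('t',o['time'],'pos',o['tool_pos'],'loc',W2L(o['tool_pos']),'F',o['contact_force'],'q6',o['joint_positions'][5],'grip',o['grip_width'])
    print('toolaxes(rows x,y,z)\n',R.T,'\nturn options',best)
    if goal is not None: print('shift cm in tool axes',R.T@(np.array(goal)-o['tool_pos'])/10)
E
python3 - <<'E'
from h import *
np.set_printoptions(precision=3,suppress=True)
tool([601.6,-49.5,180])
for n in('top0',):
  p,d,m=load(n)
  for k,uv in dict(valvefoot=(294.5,176),steel=(307,219.5),mate=(387.5,186)).items():
    w=atz(m,uv,10); print(k,w,W2L(w))
E
```

```text
t 0.7 pos [194.145 487.79  226.743] loc [-230.474  608.504] F [-0.514 -0.156 -0.013] q6 -0.14599792589935567 grip 91.51734346819572
toolaxes(rows x,y,z)
 [[ 0.     0.    -1.   ]
 [ 0.37   0.929  0.   ]
 [ 0.929 -0.37   0.   ]] 
turn options [np.float64(-0.5822830256769637), np.float64(2.5593096279128296)]
shift cm in tool axes [  4.675 -34.853  57.725]
valvefoot [593.992  63.92   10.   ] [ 75.46  112.572]
steel [467.066  49.791  10.   ] [-51.703 124.386]
mate [ 520.559 -185.407   10.   ] [ -46.847 -116.768]
```

```bash
python3 -m handwheel '[[[0,-1.7,2.8,0],[0,-1.7,2.8,0],[0,-1.7,2.8,0],[0,-1.7,2.8,0],[0,-1.7,2.8,0],[0,-1.7,2.8,0],[0,-1.7,2.8,0],[0,-1.7,2.8,0]]]' 0
python3 -m handwheel '[[[0,-1.7,2.8,0],[0,-1.7,2.8,0],[0,-1.7,2.8,0],[0,-1.7,2.8,0],[0,-1.7,2.8,0],[0,-1.7,2.8,0],[0,-1.7,2.8,0],[0,-1.7,2.8,0]]]'
python3 -m handwheel '[[[0,0,0,-0.1],[0,0,0,-0.1],[0,0,0,-0.1],[0,0,0,-0.1],[0,0,0,-0.1],[0,0,0,-0.08],[0,0,0,0]]]'
python3 - <<'E'
from h import *
np.set_printoptions(precision=3,suppress=True)
tool([601.6,-49.5,180])
p,d,m=cap('wrist','wr1');print(m)
E
```

```text
time: 1.37
tool_pos: [352.7, 277.3, 226.9]
tcp_rot: [0.986, 1.57, 0.608]
contact_force: [0.0, 0.7, -0.2]
grip_width: 43.1
time: 2.03
tool_pos: [510.6, 67.9, 226.9]
tcp_rot: [0.811, 1.57, 0.432]
contact_force: [1.0, 0.8, 0.0]
grip_width: 0.2
time: 2.62
tool_pos: [509.8, 69.4, 226.7]
tcp_rot: [0.382, 1.571, 0.585]
contact_force: [-0.9, 0.3, 0.1]
grip_width: 0.6
t 2.6167 pos [509.787  69.383 226.739] loc [ -5.903 134.941] F [-0.883  0.308  0.093] q6 -1.7885888811839106 grip 0.551870754258748
toolaxes(rows x,y,z)
 [[ 0.     0.    -1.   ]
 [-0.203  0.979  0.   ]
 [ 0.979  0.203  0.   ]] 
turn options [np.float64(0.000479551760281958), np.float64(-3.1411131018295113)]
shift cm in tool axes [  4.674 -13.502   6.582]
{'fx': 289.9639164956681, 'fy': 289.9639164956681, 'cx': 318.10927045080575, 'cy': 199.2657725093207, 'dist_coeffs': array([-0.045,  0.   ,  0.   ,  0.   ,  0.   ]), 'position': array([433.239,  52.985, 384.905]), 'rotation': array([2.849, 0.   , 1.776])}
```

View pics/wr1.png

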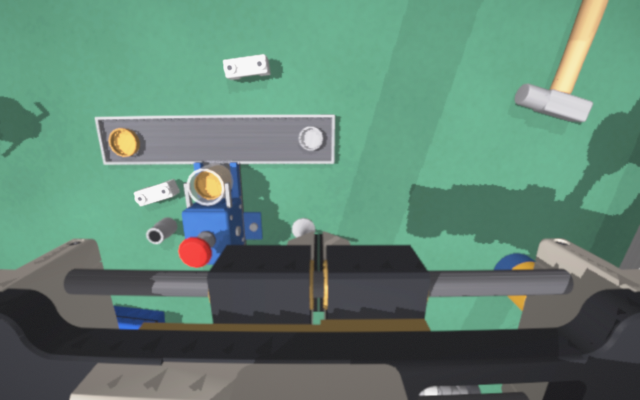

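The wrist view shows the whole trough, with corners about (96,118), (334,116), (334,163) and (101,164). The knob is at (195,251), the mate at (124,143) and the steel plug at (312,138). I add it to the fit.

```bash
python3 - <<'E'
from h import *
p,d,m=load('wr1'); cv2.imwrite('pics/wr1z.png',cv2.resize(p[100:280,80:350,::-1],None,fx=2.9,fy=2.9,interpolation=cv2.INTER_CUBIC))
q=p.astype(int); red=(q[...,0]>120)&(q[...,1]<70)&(q[...,2]<80); print(blob(p,red,(170,230,220,275))[:2])
br=(q[...,0]-q[...,2]>60); print(blob(p,br,(105,125,145,160))[:2])
E
```

```text
(array([201.34680135, 250.07070707]), array([183, 238,  28,  28, 297], dtype=int32))
(array([122.88048411, 141.93040847]), array([108, 128,  30,  29, 661], dtype=int32))
```

View pics/wr1z.png

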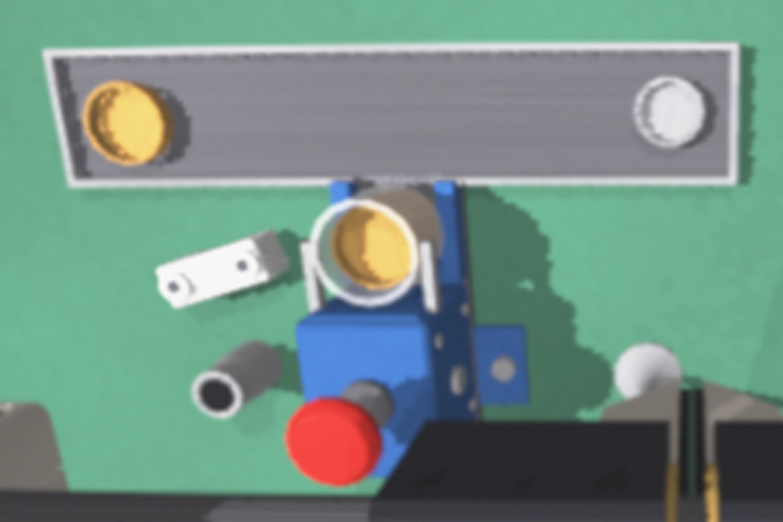

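```bash
cat > fit2.py <<'E'
exec(open('fit.py').read().split('for name,g')[0])
M['wr']=load('wr1')[2]
Wr=np.array([(334.4,163.7),(104,164.7),(94.7,117.1),(335,115.1),(195,252.2)])
def only(n,Y): return lambda v:np.r_[(proj(M[n],W(v),0)-Y).ravel(),v[3:]]
r=least_squares(only('wr',Wr),[545,-65,.2]+[0]*9); print('wr',r.x[:3],r.fun.round(1)[:10])
def res3(v): return np.r_[res(v[:9])*1.0,(proj(M['wr'],W(v),v[9:12])-Wr).ravel(),v[9:12]/4]
r=least_squares(res3,[545,-65,.2]+[0]*9); v=r.x; print('all',v[:3],v[3:],r.fun.round(1))
D=[float(a) for a in v[:3]]; print('knob',L2W(60,0,D),'outlet',L2W(-54,0,D))
mw=dict(M['wr']);mw['position']=mw['position']+v[9:12]
w=atz(mw,(122.9,142.4),15.);print('mate',w,W2L(w,D))
w=atz(mw,(670/2.9+80,112/2.9+100),14.);print('steel',w,W2L(w,D))
open('D.txt','w').write(repr(D))
E
python3 fit2.py
```

```text
wr [542.87 -59.2    0.2 ] [-0.2 -0.3  0.2 -0.5  0.4 -0.1 -0.1 -0.4 -0.2  1.2]
all [542.93 -60.69   0.2 ] [-1.83 -0.94  0.55  1.85  2.3   2.38 -0.01 -1.36  0.31] [-0.3  0.3  0.2  0.   0.1  0.4  0.1  0.2  0.1 -0.5 -0.2  0.6  0.2  0.4
 -0.1 -0.9  0.1  0.   0.1 -0.5 -0.5 -0.2  0.1  0.5  0.6  0.6 -0.4 -0.3
  0.3 -0.6  0.5 -0.2 -0.2 -0.3 -0.2  1.1 -0.  -0.3  0.1]
knob [601.68 -48.51] outlet [490.05 -71.65]
mate [ 518.92 -187.18   15.  ] [ -49.18 -118.98]
steel [466.51  49.43  14.  ] [-52.47 123.34]
```

```bash
sed -i 's/^DISP=.*/DISP=[542.93,-60.69,0.2023]/' h.py; cat D.txt; python3 -m handwheel '[[[0,-2.68,1.32,0],[0,-2.68,1.32,0],[0,-2.68,1.32,0],[0,-2.68,1.32,0],[0,-2.68,1.32,0],[3,0,0,0],[3,0,0,0],[3,0,0,0]]]' 0
python3 -m handwheel '[[[0,0,0,0],[0,0,0,0]]]'
python3 - <<'E'
from h import *
np.set_printoptions(precision=3,suppress=True)
tool([601.7,-48.6,110])
p,d,m=cap('side','si2'); cv2.imwrite('pics/si2z.png',cv2.resize(p[120:260,280:440,::-1],None,fx=4,fy=4,interpolation=cv2.INTER_CUBIC))
E
```

```text
[542.9270364742506, -60.69078547614784, 0.20435627431915232]time: 3.33
tool_pos: [601.6, -49.4, 135.7]
tcp_rot: [-0.286, 1.57, -0.089]
contact_force: [0.9, -0.4, 0.1]
grip_width: 0.1
time: 3.5
tool_pos: [600.5, -48.5, 135.8]
tcp_rot: [2.708, 1.567, 2.907]
contact_force: [-0.0, -0.1, 0.3]
grip_width: 0.9
t 3.5 pos [600.491 -48.536 135.795] loc [58.829  0.34 ] F [-0.035 -0.071  0.33 ] q6 -1.9780826479836393 grip 0.8656063969332279
toolaxes(rows x,y,z)
 [[-0.003  0.001 -1.   ]
 [-0.198  0.98   0.001]
 [ 0.98   0.198 -0.003]] 
turn options [np.float64(-0.00290991975968608), np.float64(3.138682733830107)]
shift cm in tool axes [ 2.579 -0.034  0.125]
```

View pics/si2z.png

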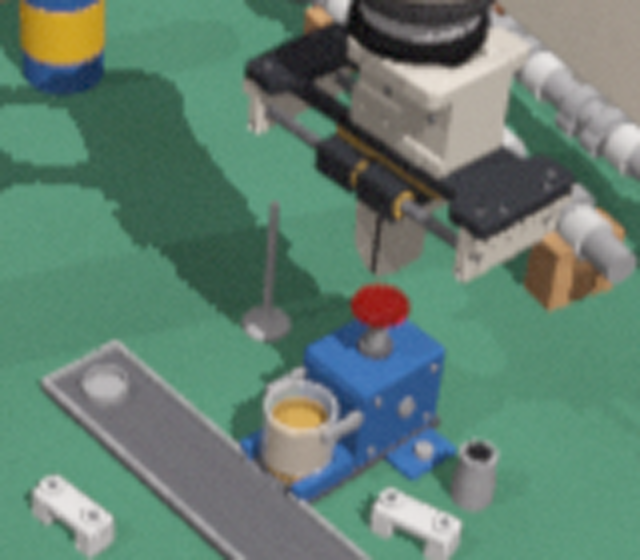

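The fingertip sits centred over the knob, about 26 mm above it. I press slowly, without backing off.

```bash
python3 -m handwheel '[[[1.2,0,0.1,0],[1.1,0,0,0],[0.5,0,0,0],[0.4,0,0,0],[0.4,0,0,0],[0.4,0,0,0],[0.3,0,0,0],[0,0,0,0]]]'

```

```text
time: 4.22
tool_pos: [602.8, -48.4, 95.2]
tcp_rot: [-0.315, 1.569, -0.114]
contact_force: [-1.0, -0.0, 5.8]
grip_width: 0.3
```

```bash
python3 -m handwheel '[[[0.3,0,0,0],[0.3,0,0,0],[0.1,0,0,0],[0,0,0,0]]]'

```

```text
time: 4.55
tool_pos: [602.8, -48.4, 88.7]
tcp_rot: [-0.339, 1.569, -0.138]
contact_force: [-3.3, 1.7, 9.1]
grip_width: 0.5
```

```bash
python3 -m handwheel '[[[0.1,0,0,0],[0.05,0,0,0],[0,0,0,0]]]'

```

```text
time: 4.8
tool_pos: [602.9, -48.4, 88.2]
tcp_rot: [-0.386, 1.568, -0.185]
contact_force: [-5.5, 1.2, 13.1]
grip_width: 0.5
```

```bash
python3 -m handwheel '[[[0.1,0,0,0],[0.1,0,0,0],[0,0,0,0]]]'
python3 - <<'E'
from h import *
p,d,m=cap('side','si3'); cv2.imwrite('pics/si3z.png',cv2.resize(p[160:300,280:440,::-1],None,fx=4,fy=4,interpolation=cv2.INTER_CUBIC))
print(bot.get_obs()['contact_force'],bot.get_obs()['tool_pos'])
E
```

```text
time: 5.05
tool_pos: [603.0, -48.5, 88.0]
tcp_rot: [-0.411, 1.567, -0.21]
contact_force: [-9.4, 1.1, 25.6]
grip_width: 0.7
[-10.59919692   1.10830015  25.65454138] [602.95689824 -48.46703644  88.02189965]
```

View pics/si3z.png

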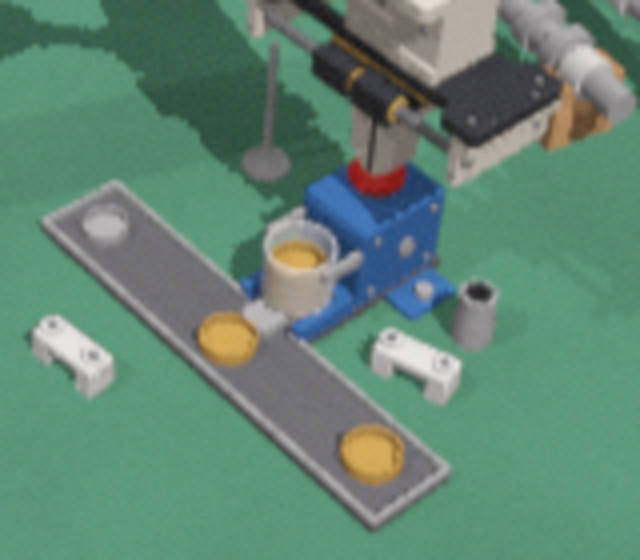

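The plug is out at the outlet and the pusher is fully extended. Now I release straight up.

```bash
python3 -m handwheel '[[[-0.5,0,0,0],[-0.7,0,0,0],[-0.8,0,0,0],[-1,0,0,0],[-1.5,0,0,0],[-2,0,0,0],[-2,0,0,0],[0,0,0,0]]]'
python3 - <<'E'
from h import *
np.set_printoptions(precision=3,suppress=True)
tool(None)
p,d,m=cap('wrist','wr4');p,d,m=cap('side','si4'); cv2.imwrite('pics/si4z.png',cv2.resize(p[160:300,280:440,::-1],None,fx=4,fy=4,interpolation=cv2.INTER_CUBIC))
E
```

```text
time: 5.77
tool_pos: [604.3, -48.9, 172.8]
tcp_rot: [-0.415, 1.563, -0.213]
contact_force: [0.9, -0.2, 0.4]
grip_width: 0.6
t 5.7667 pos [604.29  -48.942 172.832] loc [62.469 -0.82 ] F [ 0.878 -0.199  0.39 ] q6 -1.979125713803254 grip 0.5958302275584896
toolaxes(rows x,y,z)
 [[ 0.007 -0.002 -1.   ]
 [-0.2    0.98  -0.003]
 [ 0.98   0.2    0.007]] 
turn options [np.float64(-0.001086642193884116), np.float64(3.140506011395909)]
```

View pics/si4z.png

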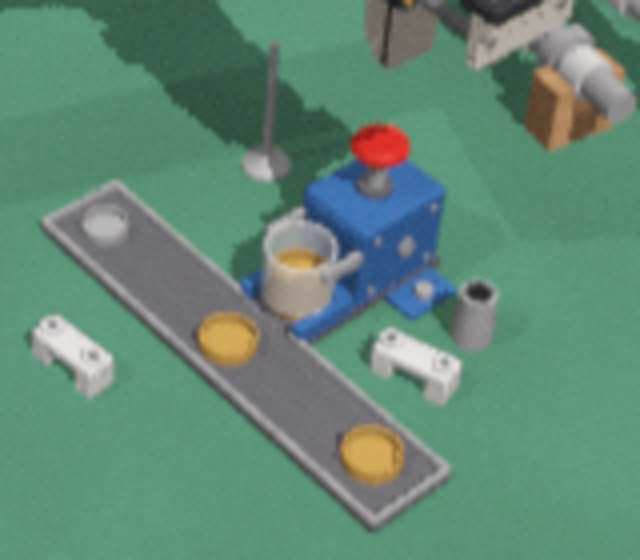

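View pics/wr4.png

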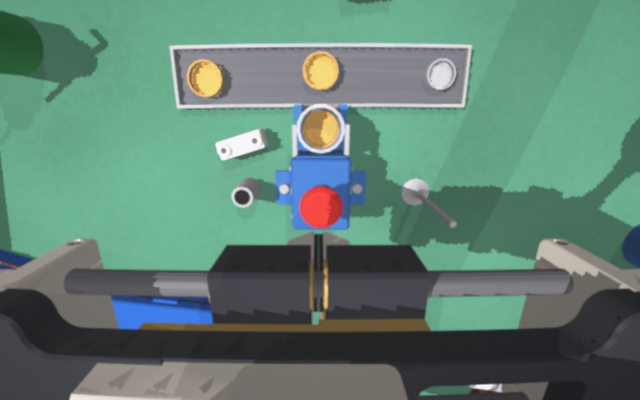

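The knob is back up and the pusher retracted. In the wrist view plug_1 is at (320,71), the mate at (206,78) and the steel plug at (441,73). I compute their local positions.

```bash
cat > fit4.py <<'E'
exec(open('fit.py').read().split('for name,g')[0])
p,d,mw=load('wr4'); q=p.astype(int); br=(q[...,0]-q[...,2]>60)
Y=np.array([(467,107),(178,107),(171,46),(471,45)],float)
def g(v):return (proj(mw,W(v)[:4],0)-Y).ravel()
r=least_squares(g,[543,-60,.2]);D=[float(a) for a in r.x];print('D',D,r.fun.round(1))
for k,b,z in(('p1',(300,45,345,92),14),('mate',(180,55,230,100),14),('tube',(300,105,342,150),50)):
    c,st,_=blob(p,br,b); w=atz(mw,st[:2]+(st[2:4]-1)/2,z); print(k,c,st,w,'loc',W2L(w,D),'locglobal',W2L(w))
w=atz(mw,(441,73),14);print('steel',w,W2L(w,D))
E
python3 fit4.py; python3 - <<'E'
from h import *
np.set_printoptions(precision=3,suppress=True)
tool([*L2W(-54,55),100])
E
```

```text
D [542.3422550189467, -58.783594515373316, 0.20519250968313407] [-1.7  0.1  0.1  0.8 -0.3 -0.4  1.8 -0.3]
p1 [320.26  70.16] [ 303   51   36   39 1112] [487.84 -71.29  14.  ] loc [-55.91  -1.14] locglobal [-56.1    0.68]
mate [204.43  77.81] [ 187   59   36   38 1081] [ 517.91 -186.58   14.  ] loc [ -49.96 -120.14] locglobal [ -49.8  -118.29]
tube [320.68 128.58] [ 303  111   36   36 1032] [542.62 -60.11  50.  ] loc [-0.   -1.35] locglobal [-0.19  0.63]
steel [464.94  49.62  14.  ] [-53.69 121.9 ]
t 5.8667 pos [602.472 -48.574 168.865] loc [60.763 -0.095] F [ 0.495 -0.566 -0.46 ] q6 -1.9791401510794686 grip 0.3947346325569759
toolaxes(rows x,y,z)
 [[ 0.001 -0.    -1.   ]
 [-0.2    0.98  -0.001]
 [ 0.98   0.2    0.001]] 
turn options [np.float64(-0.0011685419210945552), np.float64(3.1404241116686986)]
shift cm in tool axes [  6.869   5.5   -11.492]
```

```bash
python3 -m handwheel '[[[0,1.37,-2.88,0],[0,1.37,-2.88,0],[0,1.38,-2.89,0],[0,1.38,-2.9,0],[3.2,0,0,0],[3.2,0,0,0],[3.2,0,0,0],[3.2,0,0,0]]]'
python3 -m handwheel '[[[0,0,0,0],[0,0,0,0],[0,0,0,0]]]'
python3 - <<'E'
from h import *
np.set_printoptions(precision=3,suppress=True)
tool([*L2W(-55,50),11])
p,d,m=cap('wrist','wr5');p,d,m=cap('side','si5'); cv2.imwrite('pics/si5z.png',cv2.resize(p[130:300,260:440,::-1],None,fx=3.3,fy=3.3,interpolation=cv2.INTER_CUBIC))
E
```

```text
time: 6.53
tool_pos: [477.1, -17.5, 38.4]
tcp_rot: [2.664, 1.57, 2.865]
contact_force: [0.4, -0.6, 0.2]
grip_width: 0.6
time: 6.78
tool_pos: [478.5, -17.8, 41.0]
tcp_rot: [-0.248, 1.57, -0.047]
contact_force: [0.8, 0.8, 0.1]
grip_width: 0.5
t 6.7833 pos [478.52  -17.769  40.989] loc [-54.472  54.987] F [0.818 0.806 0.067] q6 -1.9694166901173416 grip 0.4947966924674926
toolaxes(rows x,y,z)
 [[ 0.   -0.   -1.  ]
 [-0.2   0.98 -0.  ]
 [ 0.98  0.2   0.  ]] 
turn options [np.float64(-0.0011352386310835487), np.float64(3.1404574149587097)]
shift cm in tool axes [ 2.999 -0.498 -0.053]
```

View pics/si5z.png

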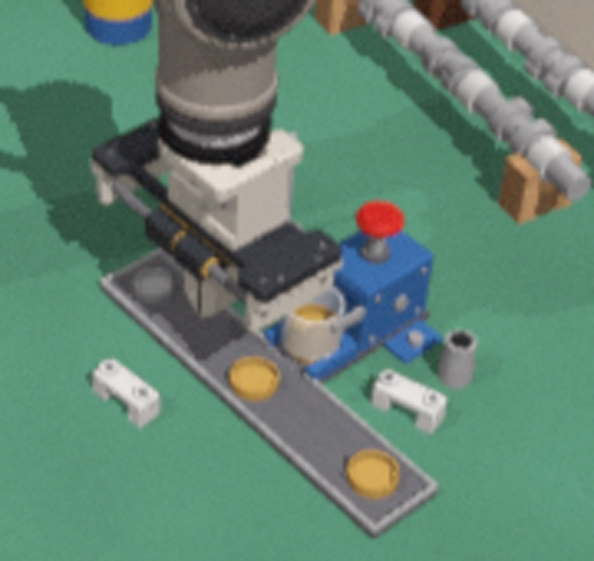

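View pics/wr5.png

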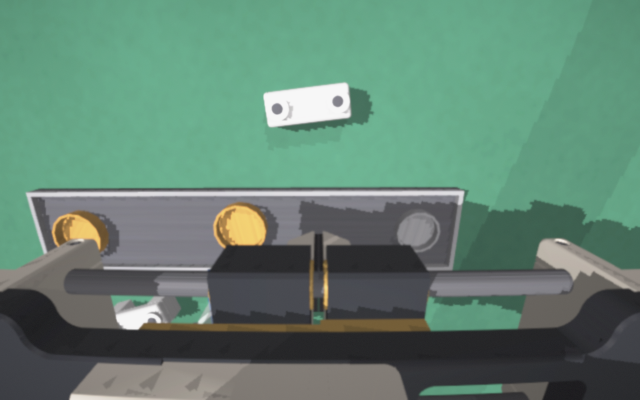

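The finger is over the trough between plug_1 and the steel plug, with room on both sides. I lower it to about 5 mm above the trough floor.

```bash
python3 -m handwheel '[[[1,0,-0.05,0],[0.8,0,0,0],[0.6,0,0,0],[0.5,0,0,0],[0,0,0,0],[0,0,0,0]]]'

```

```text
time: 7.38
tool_pos: [477.5, -17.8, 11.2]
tcp_rot: [2.496, 1.57, 2.697]
contact_force: [-0.7, -0.3, 0.4]
grip_width: 0.4
```

```bash
python3 -m handwheel '[[[0,-0.8,0,0],[0,-0.8,0,0],[0,-0.6,0,0],[0,-0.6,0,0],[0,-0.6,0,0],[0,-0.6,0,0],[0,-0.6,0,0],[0,-0.6,0,0]]]'
python3 -m handwheel '[[[0,-0.6,0,0],[0,-0.6,0,0],[0,-0.6,0,0],[0,-0.6,0,0],[0,-0.4,0,0],[0,-0.3,0,0],[0,0,0,0]]]'
python3 - <<'E'
from h import *
np.set_printoptions(precision=3,suppress=True)
tool(None)
p,d,m=cap('wrist','wr6');p,d,m=cap('side','si6'); cv2.imwrite('pics/si6z.png',cv2.resize(p[130:300,260:440,::-1],None,fx=3.3,fy=3.3,interpolation=cv2.INTER_CUBIC))
E
```

```text
time: 8.05
tool_pos: [488.1, -69.3, 11.3]
tcp_rot: [0.514, 1.571, 0.715]
contact_force: [0.7, 1.0, 1.5]
grip_width: 0.5
time: 8.63
tool_pos: [494.4, -99.7, 11.2]
tcp_rot: [-0.605, 1.57, -0.405]
contact_force: [0.3, -0.1, 1.3]
grip_width: 0.4
t 8.6333 pos [494.362 -99.718  11.204] loc [-55.419 -28.474] F [ 0.286 -0.128  1.261] q6 -2.122583616089021 grip 0.3517645664042037
toolaxes(rows x,y,z)
 [[ 0.    -0.    -1.   ]
 [-0.199  0.98  -0.   ]
 [ 0.98   0.199  0.   ]] 
turn options [np.float64(-0.0015957207150963247), np.float64(3.139996932874697)]
```

View pics/si6z.png

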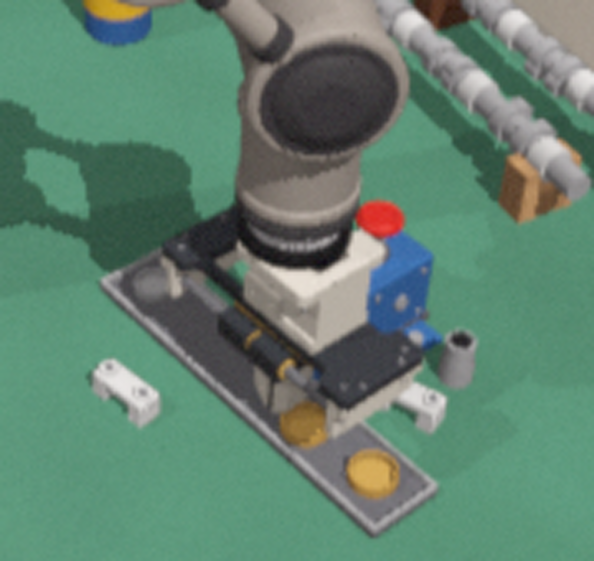

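View pics/wr6.png

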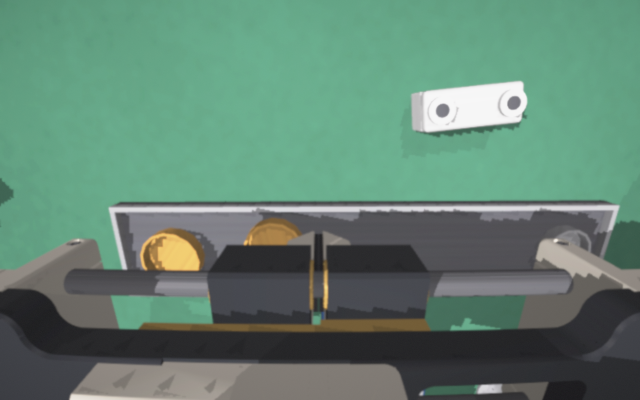

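The gap between the plugs is still about 25 mm, since the fingertips are slimmer than I assumed. I keep pushing gently.

```bash
python3 -m handwheel '[[[0,-0.4,0,0],[0,-0.4,0,0],[0,-0.4,0,0],[0,-0.4,0,0],[0,-0.3,0,0],[0,-0.2,0,0],[0,0,0,0]]]'
python3 - <<'E'
from h import *
np.set_printoptions(precision=3,suppress=True)
tool(None)
p,d,m=cap('wrist','wr7');cv2.imwrite('pics/wr7z.png',cv2.resize(p[180:300,80:350,::-1],None,fx=2.9,fy=2.9,interpolation=cv2.INTER_CUBIC))
E
```

```text
time: 9.32
tool_pos: [498.5, -120.2, 11.2]
tcp_rot: [-0.533, 1.57, -0.332]
contact_force: [0.7, 0.2, -0.2]
grip_width: 0.6
t 9.3167 pos [ 498.521 -120.212   11.23 ] loc [-55.463 -49.385] F [ 0.676  0.218 -0.183] q6 -2.1576860694918865 grip 0.5529081564015793
toolaxes(rows x,y,z)
 [[ 0.    -0.    -1.   ]
 [-0.199  0.98  -0.   ]
 [ 0.98   0.199  0.   ]] 
turn options [np.float64(-0.001600996251637244), np.float64(3.139991657338156)]
```

View pics/wr7z.png

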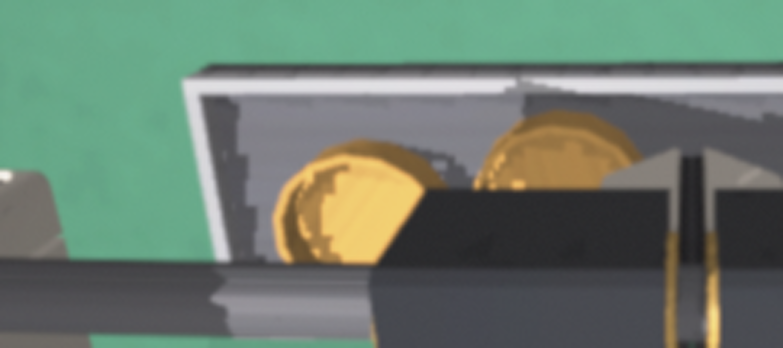

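About 6–7 mm of gap is left. I push 10 mm at low speed.

```bash
python3 -m handwheel '[[[0,-0.2,0,0],[0,-0.2,0,0],[0,-0.2,0,0],[0,-0.15,0,0],[0,-0.15,0,0],[0,-0.1,0,0],[0,-0.05,0,0],[0,0,0,0]]]'
python3 - <<'E'
from h import *
np.set_printoptions(precision=3,suppress=True)
tool(None)
p,d,m=cap('wrist','wr8');cv2.imwrite('pics/wr8z.png',cv2.resize(p[180:300,80:350,::-1],None,fx=2.9,fy=2.9,interpolation=cv2.INTER_CUBIC))
p,d,m=cap('side','si8'); cv2.imwrite('pics/si8z.png',cv2.resize(p[200:300,300:440,::-1],None,fx=5,fy=5,interpolation=cv2.INTER_CUBIC))
E
```

```text
time: 10.03
tool_pos: [500.5, -130.1, 11.2]
tcp_rot: [0.315, 1.571, 0.516]
contact_force: [0.2, -0.5, -0.0]
grip_width: 0.5
t 10.0333 pos [ 500.482 -130.072   11.21 ] loc [-55.522 -59.439] F [ 0.23  -0.533 -0.042] q6 -2.174569862548865 grip 0.4664690760269105
toolaxes(rows x,y,z)
 [[ 0.    0.   -1.  ]
 [-0.2   0.98  0.  ]
 [ 0.98  0.2   0.  ]] 
turn options [np.float64(-0.0012288874874560455), np.float64(3.1403637661023374)]
```

View pics/wr8z.png

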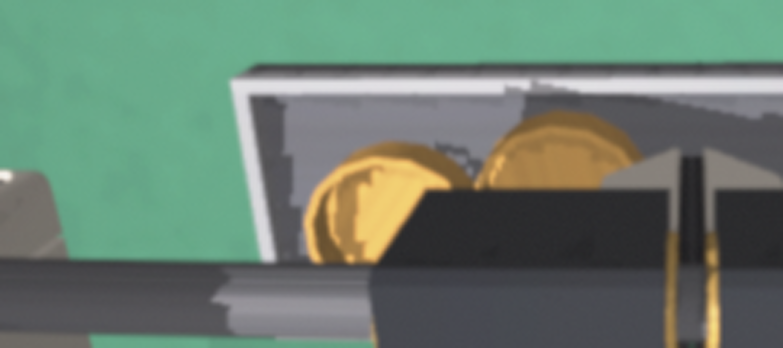

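View pics/si8z.png

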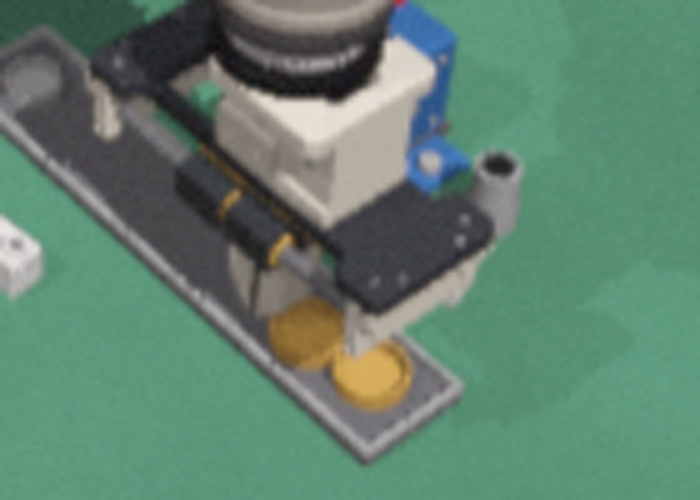

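The mate has moved about 3 mm towards the end wall, so the plugs are in contact. I back off along the trough, lift, and check.

```bash
python3 -m handwheel '[[[0,0.2,0,0],[0,0.4,0,0],[0,0.6,0,0],[0,0.8,0,0],[-2,0,0,0],[-3,0,0,0],[-4,0,0,0],[-4,0,0,0]]]'
python3 -m handwheel '[[[-3,0,-2,0],[0,2,-3,0],[0,2,-3,0],[0,2,-2,0],[0,0,0,0],[0,0,0,0]]]'
python3 - <<'E'
from h import *
np.set_printoptions(precision=3,suppress=True)
tool(None)
p,d,m=cap('wrist','wr9')
p,d,m=cap('side','si9'); cv2.imwrite('pics/si9z.png',cv2.resize(p[170:300,280:440,::-1],None,fx=5,fy=4.6,interpolation=cv2.INTER_CUBIC))
p,d,m=cap('top','top9'); cv2.imwrite('pics/top9z.png',cv2.resize(p[130:245,280:420,::-1],None,fx=5,fy=5,interpolation=cv2.INTER_CUBIC))
E
```

```text
time: 10.8
tool_pos: [495.4, -109.1, 142.0]
tcp_rot: [2.51, 1.568, 2.712]
contact_force: [2.2, 0.3, -0.1]
grip_width: 0.5
time: 11.3
tool_pos: [385.7, -70.6, 171.6]
tcp_rot: [-0.373, 1.57, -0.171]
contact_force: [0.4, -0.5, 0.2]
grip_width: 0.6
t 11.3 pos [385.713 -70.552 171.589] loc [-155.992   21.928] F [ 0.441 -0.516  0.161] q6 -2.15032679501679 grip 0.6094262307999726
toolaxes(rows x,y,z)
 [[ 0.001 -0.    -1.   ]
 [-0.201  0.98  -0.   ]
 [ 0.98   0.201  0.001]] 
turn options [np.float64(-3.294582691656463e-05), np.float64(3.1415597077628767)]
```

View pics/si9z.png

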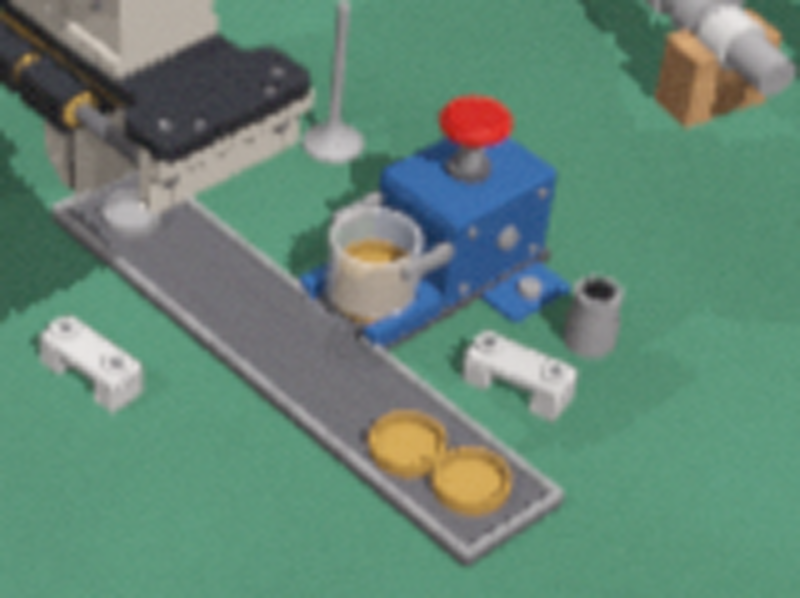

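View pics/wr9.png

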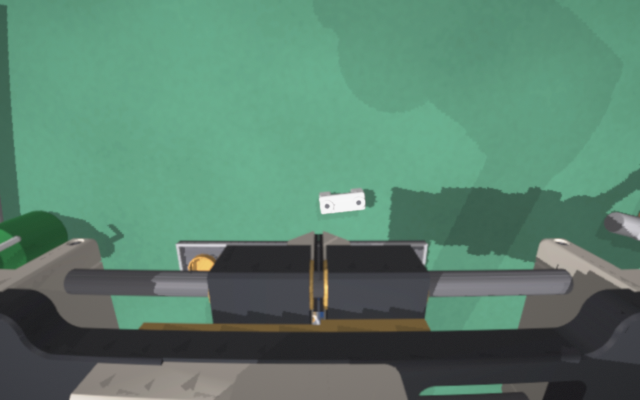

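View pics/top9z.png

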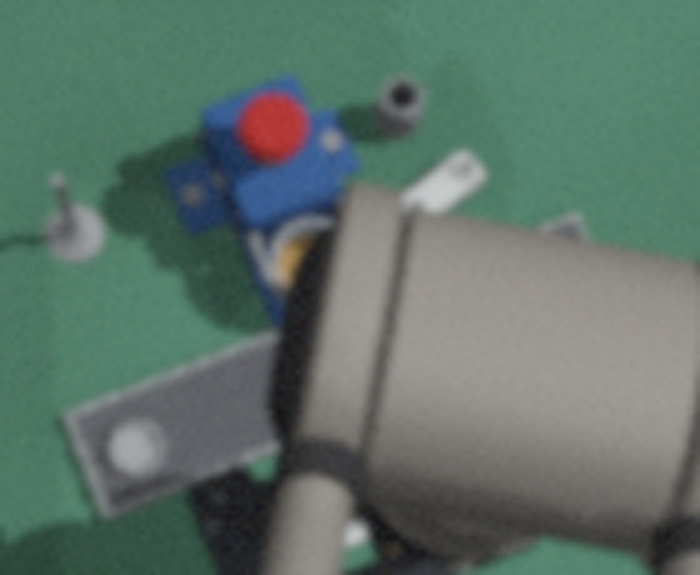

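The side view shows the two brass plugs touching at about (407,443) and (471,480) in the crop. The outlet is clear, the knob is up, and the steel plug and caps are in place. Now I measure the plug spacing.

```bash
python3 - <<'E'
from h import *
np.set_printoptions(precision=2,suppress=True)
p,d,m=load('si9'); q=p.astype(int); 
cv2.imwrite('pics/si9zz.png',cv2.resize(p[252:290,345:400,::-1],None,fx=14,fy=14,interpolation=cv2.INTER_CUBIC))
br=((q[...,0]-q[...,2])>45)
k=np.zeros(br.shape,bool);k[250:290,345:395]=br[250:290,345:395]
uv=np.argwhere(k)[:,::-1]
w=np.array([W2L(atz(m,u,14.)) for u in uv])
print(len(w),'extent y',w[:,1].min(),w[:,1].max())
from scipy.cluster.vq import kmeans2
c,l=kmeans2(w,w[[w[:,1].argmin(),w[:,1].argmax()]],minit='matrix');print(c,np.linalg.norm(c[0]-c[1]))
from scipy.optimize import minimize
# mask model: two discs r
def cost(v):
    pr=np.minimum(np.hypot(G[:,0]-v[0],G[:,1]-v[1]),np.hypot(G[:,0]-v[2],G[:,1]-v[3]))
    s=1/(1+np.exp((pr-v[4])/0.7)); return np.mean((s-T)**2)
yy,xx=np.mgrid[250:292,343:397]; G=np.array([W2L(atz(m,u,14.)) for u in np.c_[xx.ravel(),yy.ravel()]]); T=br[yy.ravel(),xx.ravel()].astype(float)
r=minimize(cost,[*c[0],*c[1],18.],method='Nelder-Mead',options=dict(maxiter=4000)); v=r.x; print(v,'dist',np.hypot(v[0]-v[2],v[1]-v[3]),'2r',2*v[4],r.fun)
E
```

```text
379 extent y -144.2089722787143 -68.95885682639971
[[ -51.77 -124.81]
 [ -58.17  -89.28]] 36.104854123550986
[ -51.82 -123.77  -57.77  -90.01   20.7 ] dist 34.27863019402796 2r 41.39150742470437 0.012315846909021948
```

View pics/si9zz.png

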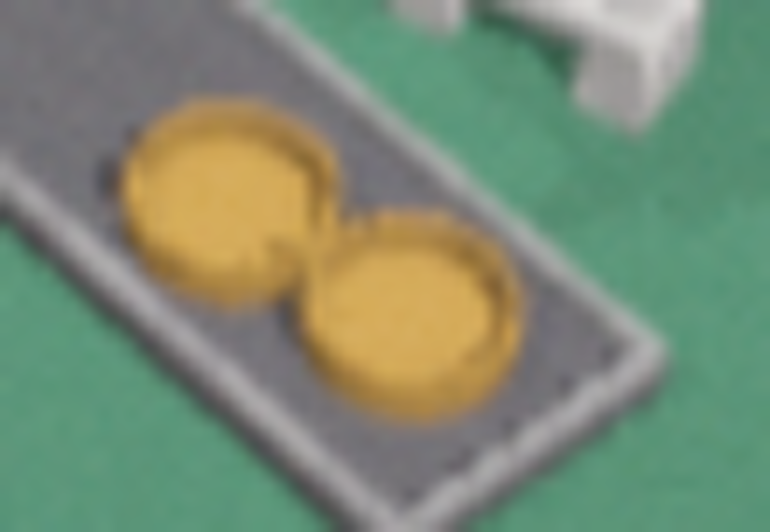

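```bash
python3 -c "
from plant import bot
o=bot.get_obs();print(o['time'],o['contact_force'],o['dq']);print(bot.close_job())"
```

```text
11.45 [0.43301829 0.02195393 0.41839292] [-0.00584044  0.01319885 -0.00307233  0.00037301  0.00221806 -0.00182213]
the job is handed in; nothing more can be done
None
```

I handed the job in at 11.5 s. The plunger was pressed once, one brass plug was fed out, and that plug now rests against the other brass plug at the robot's right-hand end of the trough.

- **Press:** I pressed with shut fingers until the knob was at its hard stop. The TCP was at 88.0 mm with about 26 N, against 8 to 11 N for the spring alone. The knob came back up on release.
- **Push:** I pushed the plug along the trough with the side of the fingers. After contact I went on a little, which moved the other plug about 3 mm further towards the end wall. I then backed off and lifted clear, and the robot was touching nothing when I handed in.
- **Last checks:** The side view shows both brass plugs lying flat and touching. Their centres measure 36.1 mm apart, against a 36 mm diameter. The outlet is clear and brass still shows in the tube. By eye, the steel plug, valve, socket and both caps are where they were. I did not check the spray can, oil pot and hammer again, but the arm never went near them.
- **Checks that disagreed:**
    - A second fit using two circles gave 34.3 mm between centres, but it also made the plugs too big (41 mm across). I trusted the picture and the 36.1 mm.
    - The arm hid the plugs in the last top view, so the final check rests on the side camera.

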